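# Take the grinding cup off the ink mill

## Task

Take the grinding cup off the electric ink mill for washing: press the orange release button right in, turn the cup anticlockwise up to a quarter turn until it comes up against its stop, lift it straight off, and stand it upright in the middle of the larger blue-rimmed dish. Work by feel and force nothing: no hard pushing on the mill, its button or its stops, no tipping or dropping the cup, and leave the dish and the other things on the table where they are.

Things in the scene. Friction and masses are not known exactly. Their poses are not given: they have to be found in the camera images.
- mill: white electric ink mill, fixed: housing 215 mm along its x, 150 mm along y, deck 55 mm above the table, and an 85 mm high hump at its +x end (75 to 110 mm from the origin). Origin: on the table under the axis of the cup mount; z up. The orange release button is at its -x end. Over 30 N between fingers and mill counts as forcing
- mount (a point): on the mount axis at deck height (55 mm up), axes as the mill. Here sits an aluminium bayonet collar, 96 mm across, 10 mm high: two inward tabs hold the cup's lugs down, two facing openings (red mark at each) let them up. It is set differently on each mill: the turn to the openings is 53 to 87 degrees anticlockwise from above; a hard stop halts the cup there; only about 3 degrees of play
- release (a joint): travel of the orange release button (26 mm diameter, vertical): 0 = out, a steel pin blocks the cup's turn; 0.008 m = right in, against a hard bottom. Needs about 3 to 5 N to move; no spring, it stays where it is left. In means past 0.006
- release_top (a point): centre of the button's flat top face, 90 mm from the mount axis towards the mill's -x; 15 mm above the deck when out, 7 mm when in
- cup: dark grey closed grinding cup, 58 mm diameter, 45 mm high, 0.35 to 0.5 kg, brass band, red grip bar on top along its x. Origin: centre of its underside; z up. Two steel lugs at the foot along +x and -x reach 37 mm from the axis, 22 mm wide, 4 mm thick. At the start locked in the mill, underside 2 mm above the deck, its x along the mill's x. Side play about 2 mm
- cup_grip (a point): middle of the red grip bar, on the cup's axis 60 mm above its underside, axes as the cup: bar 46 mm along x, 14 mm thick along y, from 45 to 72 mm above the underside. A spring plate pushes the cup up with about 11 N under the tabs; it turns with under 0.3 N m, the stop is felt as a steep rise; keep under 1 N m there: over 55 N between cup and mill is forcing
- dish: loose white ceramic dish with a blue rim, 148 mm across, 21 mm high, flat floor 6 mm above the table and about 110 mm across, 0.55 kg. Origin: centre of its underside
- dish_in (a point): centre of the dish's inner floor
- dropper: small blue porcelain water dropper, 36 mm diameter, 34 mm high; origin at the centre of its underside; leave alone
- paperweight: brass bar 110 x 28 x 12 mm with a small stud; origin at the centre of its underside; leave alone
- inkstone: black slab 160 x 110 x 26 mm; origin at the centre of its underside; leave alone
- small_dish: smaller blue-rimmed dish, 104 mm across; origin at the centre of its underside; not the one to use, leave alone
- flat_brush: wide flat brush with a wooden handle, 195 mm long, 12 mm thick; origin under its shoulder; leave alone
- ink_stick: black ink stick 85 x 22 x 12 mm; origin at the centre of its underside; leave alone
- water_pot: small blue bowl 70 mm across, 60 mm high; origin at the centre of its underside; leave alone
There are look-alikes about, which are no part of the job. What is shaped like the cup but pink is not meant. What is shaped like the dish but purple is not meant.

How it is judged:
By the outcome, as a careful person would: the job done as asked, in the order asked, and still so for the second after the job is handed in, with the robot touching nothing.
It also fails if it takes over 72 s, if anything falls off the work surface, if the arm or the gripper's body presses on something with over 40 N, if the wrist force passes 120 N, or if a joint passes its speed limit or range.

## Robot

A 7-joint arm with a two-finger parallel gripper is mounted at the origin on the work surface. World frame = base frame: x ahead of the robot, y to its left, z up, the work surface at z = 0. Lengths are in m, angles in rad, forces in N, time in s.
With the tool pointing down it reaches from about 0.4 to 0.875 m from the base axis. Payload 19.3 kg.
Tool frame: the origin (TCP) lies at the very end of the fingers, on their centre line; the grasp point (between the pads) lies 19 mm behind it; z points along the fingers, y is the line along which they close (so a half turn about z gives the same grasp; the last joint's range is limited). The gripper opens to 85 mm and grips with 20 to 120 N. Pads are 22 mm wide; open, the fingers measure 114 mm over their backs; the gripper's body (76 mm by 85 mm) begins 54 mm behind the grasp point. The pads swing forward as they close: fully open they stand 13 mm farther back than shut.
Start: joints at [1.209, 0.521, -0.036, 1.599, 0.021, 1.021, -0.113], TCP at [0.18, -0.599, 0.231] pointing down, gripper open.
Joint ranges: [-2.91, 2.91], [-0.3, 2.13], [-1.5, 1.42], [0.17, 2.43], [-1.26, 4.41], [0.16, 1.93], [-2.52, 2.52]. Speed limits (rad/s): [1.89, 1.89, 2.39, 2.39, 3.01, 3.01, 3.01].

## Interface

Orientations are given as [roll, pitch, yaw] about the fixed x, y, z axes, in that order (R = Rz(yaw) Ry(pitch) Rx(roll)).
In Python, from workcell import bot gives the robot as it stands.
- The arm moves only by the shell command python3 -m crank 'ROWS' [FORCE]. ROWS is a JSON object of lists of equal length, an entry for each row: "travel": the shift along the world's x, y, z in cm, a list of three; "turn": the turn, a rotation vector about the world's x, y, z in degrees, a list of three; "gripper": the closure, from 0 (fully open) to 1 (shut). A call has exactly 5 rows; each row is the pose to reach, as a shift and turn from the pose commanded when the call began; what a row does not reach only later rows make up. A row lasts 1/10 s, in which the tool goes at most 50 mm and 8.59 degrees, less where a joint would pass 70% of its speed; a pose out of reach is approached as far as the arm can. A call with a gripper value outside its range is refused whole. The fingers move at their own pace and stop on an object; FORCE is the grip in N (left out, the last holds). Time passes only in rows, so rows that repeat a pose let the fingers close, or fill a call up. It gives the time, the measured TCP pose, the force, the opening and the grip force at its end, in the units of the state.
- bot.observe(): the state, without advancing time (a new reading comes with each control period).
- bot.grab_frame(name): name is "side" or "top"; returns a dict with "pixels" (480x640x3 uint8, red, green, blue), "fx", "fy", "cx", "cy" (pixels), "extrinsics" (4x4, takes a point from world to camera coordinates). Camera axes: x right, y down, z forward; pixel columns grow to the right and rows downward; lengths in m; the calibration is good to about 2 mm. A picture is of the moment at which its call begins. There is no depth.
- bot.job_done(): hands the job in; it is judged then, once.
The state is a dict: "clock": time; "qpos": joint angles; "qd": joint speeds; "joint_efforts": joint torques, N m; "position": TCP position; "tool_rot": TCP orientation; "force": force on the tool from outside, world axes, zero at the start; "moment": the same for the moment, N m; "grip_width": finger opening in m; "finger_force": force on a finger pad.
Only numpy, scipy, OpenCV 4.12 (cv2) and the standard library are available. Lean on these libraries where they do the work, as an engineer would, in place of code of your own. Each camera call takes 0.05 s, during which the arm holds its last target. There are 200 camera calls.

## Working session

There is one attempt and no reset: what is moved stays moved. The work goes in short steps, Python scripts to look and compute and a shell command to move; the robot and the scene stay as the last step left them, time stands still between calls to the robot, and variables do not carry over. Pictures are saved under pics/ and viewed, at most 10 in all, crops included, and the job is handed in when it is done.

```bash
mkdir -p pics; ls; python3 - <<'E'
from workcell import bot
import cv2,json,numpy as np
np.set_printoptions(precision=4,suppress=True)
for n in("top","side"):
    f=bot.grab_frame(n); cv2.imwrite(f"pics/{n}0.png",f["pixels"][:,:,::-1])
    print(n,f["fx"],f["fy"],f["cx"],f["cy"]);print(np.array(f["extrinsics"]))
s=bot.observe();print(s)
E
```

```text
pics
top 564.1495256474765 564.1495256474765 322.4227887501103 237.9812399202939
[[-0.0093 -0.9999  0.0101 -0.0201]
 [-0.9846  0.0074 -0.1748  0.6013]
 [ 0.1747 -0.0116 -0.9846  1.2675]
 [ 0.      0.      0.      1.    ]]
side 563.2638584512025 563.2638584512025 328.99100202041996 242.5568223944416
[[-0.9328 -0.3603  0.003   0.5177]
 [-0.2655  0.6816 -0.6818  0.2274]
 [ 0.2436 -0.6369 -0.7315  1.5456]
 [ 0.      0.      0.      1.    ]]
{'clock': 0.1, 'qpos': array([ 1.2088,  0.522 , -0.0363,  1.5999,  0.0212,  1.0211, -0.1128]), 'qd': array([ 0.0012, -0.0011, -0.0009, -0.003 ,  0.0008,  0.0002, -0.0004]), 'joint_efforts': array([  0.0039, -92.8492,   1.9841, -37.0536,   0.0182,   0.0054,
         0.    ]), 'position': array([ 0.1797, -0.5983,  0.2308]), 'tool_rot': array([-3.1405,  0.0001,  0.2918]), 'force': array([-0.0057,  0.7527,  0.1398]), 'moment': array([-0.0933,  0.0209, -0.0177]), 'finger_force': 0.0, 'grip_width': 0.08556828049668394}
```

View pics/top0.png

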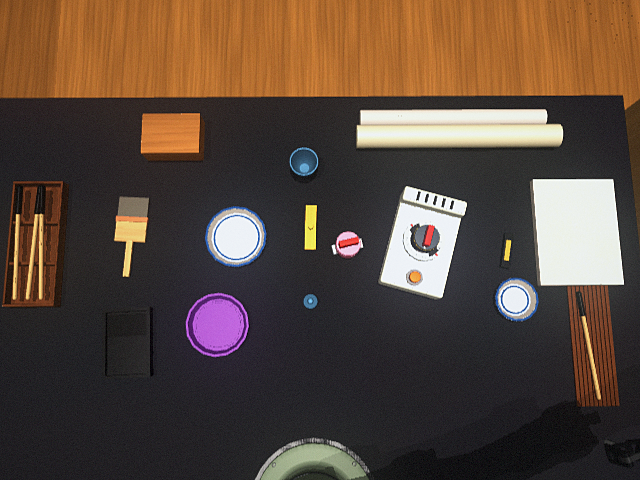

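View pics/side0.png

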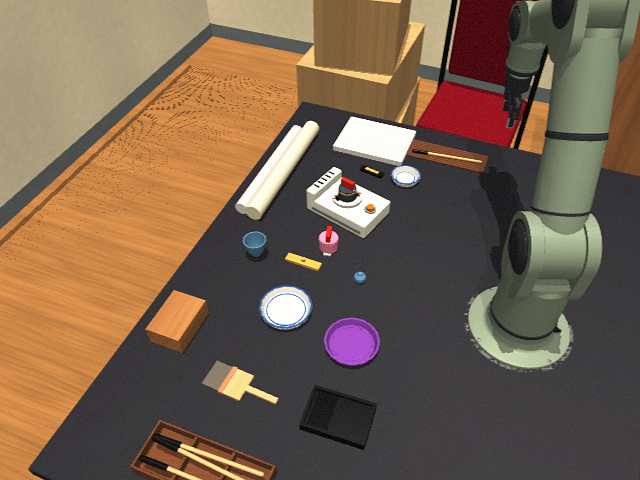

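The top view shows the cup's bar near (428,237), the button near (415,277), the mill's hump towards the top of the picture, and the white blue-rimmed dish near (236,237). The smaller dish is at (517,299). The side view shows the mill near (348,200) and the dish near (286,308). I'll enlarge both.

```bash
python3 - <<'E'
import cv2,numpy as np
t=cv2.imread("pics/top0.png");s=cv2.imread("pics/side0.png")
a=cv2.resize(t[180:305,375:475],(480,600),interpolation=cv2.INTER_CUBIC)  #4.8
b=cv2.resize(s[165:240,300:400],(320,240),interpolation=cv2.INTER_CUBIC)  #3.2
c=cv2.resize(t[200:275,195:275],(320,300),interpolation=cv2.INTER_CUBIC)  #4
o=np.zeros((600,800,3),np.uint8);o[:,:480]=a;o[:240,480:]=b;o[250:550,480:]=c
cv2.imwrite("pics/crop0.png",o)
E
```

```text
(no output)
```

View pics/crop0.png

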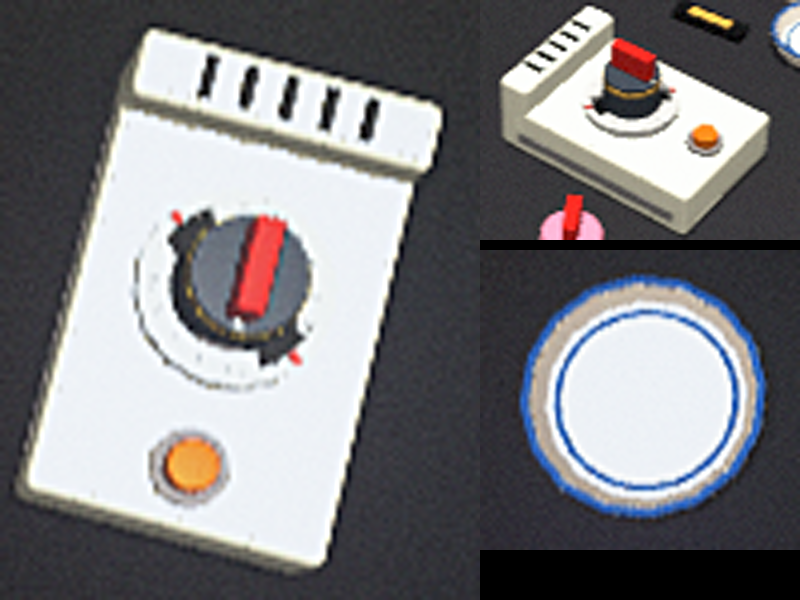

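Enlarged views, in crop pixels:
- **Bar:** the top face is centred at (264,266).
- **Button:** the top is at (193,464).
- **Opening marks:** the red marks are at (177,216) and (295,357).
- **Dish:** the rim spans x 522–765 and y 276–516.
- **Side inset:** the bar top is at (634,52) and the button at (706,134).

```bash
cat > h.py <<'E'
import numpy as np
np.set_printoptions(precision=4,suppress=True)
C={"top":(564.15,322.423,237.981,[[-0.0093,-0.9999,0.0101,-0.0201],[-0.9846,0.0074,-0.1748,0.6013],[0.1747,-0.0116,-0.9846,1.2675]]),
"side":(563.264,328.991,242.557,[[-0.9328,-0.3603,0.0030,0.5177],[-0.2655,0.6816,-0.6818,0.2274],[0.2436,-0.6369,-0.7315,1.5456]])}
def bp(c,u,v,z):
    f,cx,cy,E=C[c];E=np.array(E);R=E[:,:3];o=-R.T@E[:,3];d=R.T@np.array([(u-cx)/f,(v-cy)/f,1])
    return o+d*(z-o[2])/d[2]
T=lambda x,y,z:bp("top",375+x/4.8-.4,180+y/4.8-.4,z)
S=lambda x,y,z:bp("side",300+(x-480)/3.2-.4,165+y/3.2-.4,z)
E
python3 - <<'E'
from h import *
bt,bs=T(264,266,.129),S(634,52,.129)
ut,us=T(193,464,.070),S(706,134,.070)
print("bar",bt,bs,"button",ut,us,"dist",np.linalg.norm((bt-ut)[:2]),np.linalg.norm((bs-us)[:2]))
a=lambda d:np.degrees(np.arctan2(d[1],d[0]))
print("mill yaw",a(bt-ut),a(bs-us))
m1,m2=T(177,216,.065),T(295,357,.065)
print("marks",m1,m2,(m1+m2)/2,a(m1-m2),np.linalg.norm(m1-m2))
e=[T(258,217,.129),T(287,220,.129),T(268,318,.129),T(240,312,.129)]
print("bar yaw",a(e[0]+e[1]-e[2]-e[3]),sum(e)/4)
l,r=T(28,488,.055),T(325,562,.055);print("front edge",a(l-r)-90,np.linalg.norm(l-r))
print("dish",bp("top",235.5,236.2,.021),bp("side",286,306,.021),np.linalg.norm(bp("top",205.2,236.2,.021)-bp("top",265.9,236.2,.021)))
print("dish in",bp("top",195+166.5/4-.4,200+150/4-.4,.006))
print("paperweight",bp("top",311,227,.012),"pink",bp("top",347,240,.05))
E
```

```text
bar [ 0.5925 -0.2612  0.129 ] [ 0.5918 -0.2567  0.129 ] button [ 0.5076 -0.2354  0.07  ] [ 0.5064 -0.2323  0.07  ] dist 0.08875503410246023 0.08890924400279503
mill yaw -16.938092294795407 -15.956798156254173
marks [ 0.6291 -0.2331  0.065 ] [ 0.5595 -0.2875  0.065 ] [ 0.5943 -0.2603  0.065 ] 37.97003464270071 0.08838935983463009
bar yaw -13.056455549551712 [ 0.5922 -0.2609  0.129 ]
front edge -14.542623955937131 0.14616563629685775
dish [0.6127 0.1827 0.021 ] [0.6118 0.1838 0.021 ] 0.14521974794136594
dish in [0.6132 0.1831 0.006 ]
paperweight [0.6356 0.0018 0.012 ] pink [ 0.5964 -0.0828  0.05  ]
```

```bash
python3 -m crank '{"travel":[[3,3.5,-0.5],[6,7,-1],[9.5,10.5,-1.5],[13,14.5,-2],[16.5,18.2,-2.5]],"turn":[[0,0,-6],[0,0,-12],[0,0,-18],[0,0,-25],[0,0,-32]],"gripper":[1,1,1,1,1]}' 40
```

```text
clock: 0.6
position: [0.3424, -0.4181, 0.2065]
tool_rot: [-3.141, 0.0, -0.272]
force: [1.3, -0.2, 0.5]
grip_width: 0.0126
finger_force: 0.0
```

```bash
python3 -m crank '{"travel":[[3.3,3.7,0],[6.6,7.4,0],[10,11.1,-1],[13.3,14.8,-4],[16.4,18.3,-7]],"turn":[[0,0,0],[0,0,0],[0,0,0],[0,0,0],[0,0,0]],"gripper":[1,1,1,1,1]}'
```

```text
clock: 1.1
position: [0.4988, -0.2445, 0.1442]
tool_rot: [-3.142, -0.001, -0.266]
force: [1.1, -0.4, -0.4]
grip_width: -0.0001
finger_force: 0.0
```

```bash
python3 -m crank '{"travel":[[0,0,-2],[0,0,-3.5],[0,0,-4.8],[0,0,-5],[0,0,-5]],"turn":[[0,0,0],[0,0,0],[0,0,0],[0,0,0],[0,0,0]],"gripper":[1,1,1,1,1]}'; python3 - <<'E'
from workcell import bot
import cv2,numpy as np
t=bot.grab_frame("top")["pixels"][:,:,::-1];s=bot.grab_frame("side")["pixels"][:,:,::-1]
o=np.zeros((600,800,3),np.uint8)
o[:500,:400]=cv2.resize(t[180:305,375:475],(400,500),interpolation=cv2.INTER_CUBIC)
o[:300,400:]=cv2.resize(s[165:240,300:400],(400,300),interpolation=cv2.INTER_CUBIC)
cv2.imwrite("pics/push.png",o)
E
```

```text
clock: 1.6
position: [0.4973, -0.2464, 0.0946]
tool_rot: [-3.142, 0.0, -0.267]
force: [0.8, 0.5, 0.9]
grip_width: -0.0001
finger_force: 0.0
```

View pics/push.png

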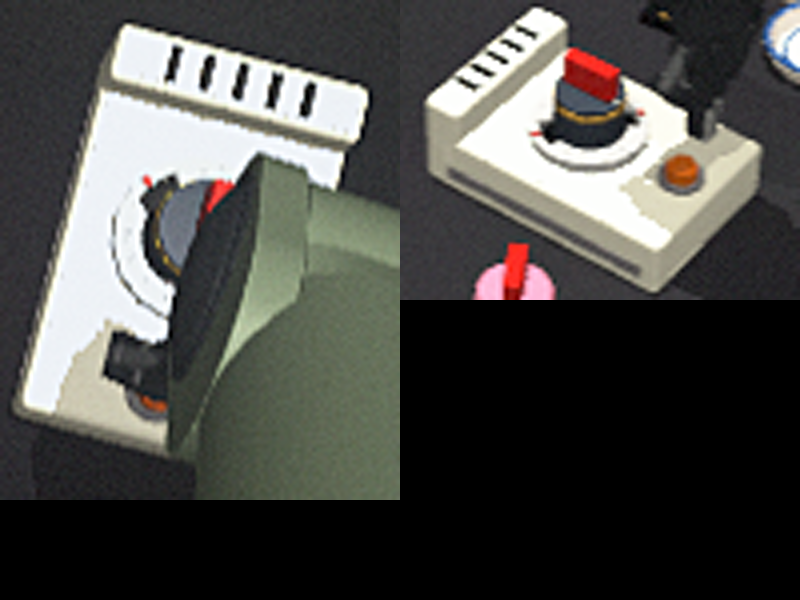

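The fingertips are at about (703,135) in the side inset and the button at (682,168), roughly 15 mm short of the button as the readings also say. I'll check this against the kinematics.

```bash
python3 - <<'E'
from h import *
print(bp("side",300+303/4-.4,165+137/4-.4,.0946), bp("side",300+(682-400)/4-.4,165+158/4-.4,.07))
E
python3 -m crank '{"travel":[[0.5,0.6,0],[0.98,1.2,0],[0.98,1.2,-0.5],[0.98,1.2,-1.2],[0.98,1.2,-1.8]],"turn":[[0,0,0],[0,0,0],[0,0,0],[0,0,0],[0,0,0]],"gripper":[1,1,1,1,1]}'
```

```text
[ 0.4954 -0.2456  0.0946] [ 0.5101 -0.2425  0.07  ]
clock: 2.2
position: [0.5069, -0.2342, 0.0758]
tool_rot: [3.141, 0.001, -0.267]
force: [0.2, -0.4, -0.3]
grip_width: 0.0002
finger_force: 0.0
```

```bash
python3 -m crank '{"travel":[[0,0,-0.4],[0,0,-0.6],[0,0,-0.8],[0,0,-0.95],[0,0,-1.1]],"turn":[[0,0,0],[0,0,0],[0,0,0],[0,0,0],[0,0,0]],"gripper":[1,1,1,1,1]}'
```

```text
clock: 2.7
position: [0.5072, -0.2342, 0.0656]
tool_rot: [3.142, -0.0, -0.267]
force: [-2.7, -0.3, 3.0]
grip_width: 0.0003
finger_force: 1.4
```

```bash
python3 -m crank '{"travel":[[0,0,-0.1],[0,0,-0.2],[0,0,-0.25],[0,0,-0.3],[0,0,-0.3]],"turn":[[0,0,0],[0,0,0],[0,0,0],[0,0,0],[0,0,0]],"gripper":[1,1,1,1,1]}'
```

```text
clock: 3.2
position: [0.5073, -0.2342, 0.0626]
tool_rot: [-3.142, -0.0, -0.267]
force: [-0.2, -0.4, 1.8]
grip_width: 0.0
finger_force: 0.5
```

```bash
python3 -m crank '{"travel":[[0,0,-0.05],[0,0,-0.1],[0,0,-0.1],[0,0,-0.1],[0,0,-0.1]],"turn":[[0,0,0],[0,0,0],[0,0,0],[0,0,0],[0,0,0]],"gripper":[1,1,1,1,1]}'
```

```text
clock: 3.7
position: [0.5074, -0.2342, 0.0619]
tool_rot: [-3.142, -0.0, -0.267]
force: [-1.8, 0.2, 8.7]
grip_width: 0.0
finger_force: 4.0
```

```bash
python3 -m crank '{"travel":[[0,0,3],[0,0,7.5],[2.5,-0.8,12],[5.5,-1.6,12.5],[8.57,-2.53,12.5]],"turn":[[0,0,0],[0,0,0],[0,0,0],[0,0,0],[0,0,0]],"gripper":[1,0.8,0.3,0,0]}'
```

```text
clock: 4.2
position: [0.5951, -0.2599, 0.1892]
tool_rot: [-3.142, -0.004, -0.267]
force: [0.7, -0.1, -0.2]
grip_width: 0.0579
finger_force: 0.0
```

```bash
python3 -m crank '{"travel":[[0,0,0],[0,0,-1],[0,0,-2],[0,0,-3],[0,0,-4]],"turn":[[0,0,0],[0,0,0],[0,0,0],[0,0,0],[0,0,0]],"gripper":[0,0,0,0,0]}'; python3 - <<'E'
from workcell import bot
import cv2,numpy as np
t=bot.grab_frame("top")["pixels"][:,:,::-1];s=bot.grab_frame("side")["pixels"][:,:,::-1]
o=np.zeros((600,800,3),np.uint8)
o[:500,:400]=cv2.resize(t[180:305,375:475],(400,500),interpolation=cv2.INTER_CUBIC)
o[:500,400:]=cv2.resize(s[140:240,310:390],(400,500),interpolation=cv2.INTER_CUBIC)
cv2.imwrite("pics/pre.png",o)
E
```

```text
clock: 4.7
position: [0.5923, -0.2593, 0.1454]
tool_rot: [-3.141, 0.001, -0.267]
force: [-0.2, -0.2, 0.3]
grip_width: 0.0857
finger_force: 0.0
```

View pics/pre.png

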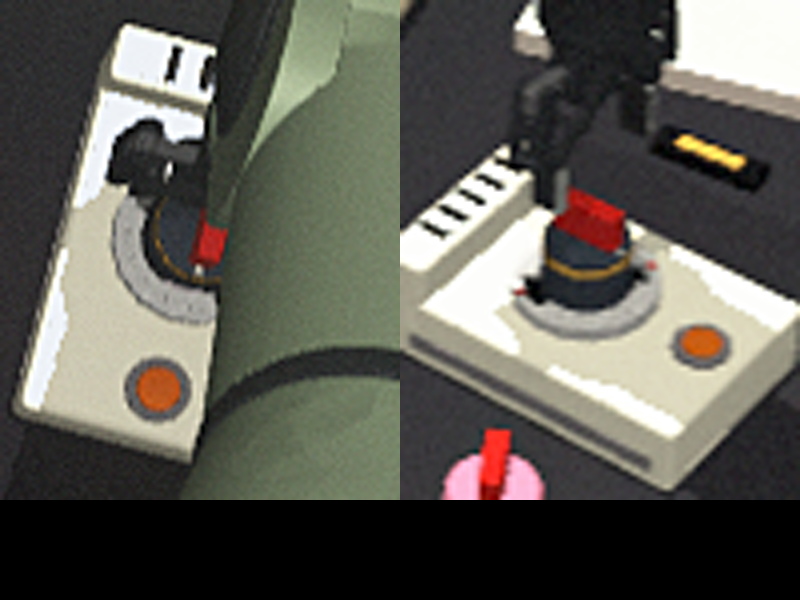

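The button now sits flush in its ring at (157,389) left / (700,345) right. In the side view the open fingers stand either side of the red bar at (590,220). I'll go down and close gently.

```bash
python3 -m crank '{"travel":[[0,0,-1.2],[0,0,-2.4],[0,0,-3.4],[0,0,-3.9],[0,0,-3.9]],"turn":[[0,0,0],[0,0,0],[0,0,0],[0,0,0],[0,0,0]],"gripper":[0.2,0.4,0.5,0.6,0.7]}' 20
```

```text
clock: 5.3
position: [0.5926, -0.2593, 0.1066]
tool_rot: [-3.141, 0.001, -0.267]
force: [0.5, -0.6, -0.8]
grip_width: 0.0261
finger_force: 0.0
```

```bash
python3 -m crank '{"travel":[[0,0,0],[0,0,0],[0,0,0],[0,0,0],[0,0,0]],"turn":[[0,0,0],[0,0,0],[0,0,0],[0,0,0],[0,0,0]],"gripper":[0.8,0.9,1,1,1]}' 20; python3 -c "
from workcell import bot
print(bot.observe()['moment'])"
```

```text
clock: 5.8
position: [0.5932, -0.2594, 0.108]
tool_rot: [-3.142, -0.001, -0.267]
force: [0.5, 1.6, 3.7]
grip_width: 0.0138
finger_force: 22.7
[0.29544728 0.04319451 0.01046951]
```

```bash
python3 -m crank '{"travel":[[0,0,0.1],[0,0,0.1],[0,0,0.1],[0,0,0.1],[0,0,0.1]],"turn":[[0,0,0],[0,0,0],[0,0,2],[0,0,5],[0,0,9]],"gripper":[1,1,1,1,1]}' 60; python3 -c "
from workcell import bot
print(bot.observe()['moment'])"
```

```text
clock: 6.3
position: [0.5925, -0.2594, 0.1082]
tool_rot: [-3.142, 0.001, -0.106]
force: [0.7, 0.4, -7.7]
grip_width: 0.0122
finger_force: 60.9
[-0.05829028 -0.2677722  -0.32271966]
```

```bash
python3 -m crank '{"travel":[[0,0,0],[0,0,0],[0,0,0],[0,0,0],[0,0,0]],"turn":[[0,0,7],[0,0,14],[0,0,21],[0,0,28],[0,0,33]],"gripper":[1,1,1,1,1]}' 60; python3 -c "
from workcell import bot
print(bot.observe()['moment'])"
```

```text
clock: 6.8
position: [0.5923, -0.2596, 0.1083]
tool_rot: [-3.141, 0.001, 0.472]
force: [-0.5, -0.1, -5.5]
grip_width: 0.0127
finger_force: 61.2
[ 0.05674161 -0.01331039 -0.27937246]
```

```bash
python3 -m crank '{"travel":[[0,0,0],[0,0,0],[0,0,0],[0,0,0],[0,0,0]],"turn":[[0,0,2],[0,0,4],[0,0,6],[0,0,8],[0,0,8]],"gripper":[1,1,1,1,1]}' 60; python3 -c "
from workcell import bot
s=bot.observe();print(s['moment'],s['force'],s['tool_rot'])"
```

```text
clock: 7.3
position: [0.5931, -0.2595, 0.1091]
tool_rot: [3.141, -0.0, 0.608]
force: [-4.1, 0.9, 7.4]
grip_width: 0.0129
finger_force: 62.8
[0.1599245  1.00739916 0.10762987] [-4.06601267  0.88552004  7.41441857] [ 3.14115633e+00 -1.29310490e-04  6.07588407e-01]
```

```bash
python3 -m crank '{"travel":[[0,0,0],[0,0,0],[0,0,0],[0,0,0],[0,0,0]],"turn":[[0,0,1],[0,0,2],[0,0,2],[0,0,2],[0,0,2]],"gripper":[1,1,1,1,1]}' 60; python3 -c "
from workcell import bot
s=bot.observe();print(s['moment'],s['force'],s['tool_rot'])"
```

```text
clock: 7.8
position: [0.5934, -0.2596, 0.1094]
tool_rot: [3.14, -0.0, 0.641]
force: [-2.0, -0.6, 6.0]
grip_width: 0.0127
finger_force: 62.7
[ 0.02938569  0.64533048 -0.0040279 ] [-2.01042168 -0.56224583  5.97239575] [ 3.14044007e+00 -4.63252058e-04  6.40881354e-01]
```

```bash
python3 -m crank '{"travel":[[0,0,0],[0,0,0],[0,0,0],[0,0,0],[0,0,0]],"turn":[[0,0,0.7],[0,0,1.4],[0,0,1.4],[0,0,1.4],[0,0,1.4]],"gripper":[1,1,1,1,1]}' 60; python3 -c "
from workcell import bot
s=bot.observe();print(s['moment'],s['force'],s['tool_rot'])"
```

```text
clock: 8.3
position: [0.5935, -0.2597, 0.1094]
tool_rot: [3.14, -0.001, 0.665]
force: [-1.6, 0.2, 6.2]
grip_width: 0.013
finger_force: 62.7
[0.07160007 0.44118079 0.02108189] [-1.64356802  0.16824453  6.15434865] [ 3.14020618e+00 -6.41748540e-04  6.65240065e-01]
```

```bash
python3 -m crank '{"travel":[[0,0,0],[0,0,0],[0,0,0],[0,0,0],[0,0,0]],"turn":[[0,0,0.7],[0,0,1.2],[0,0,1.2],[0,0,1.2],[0,0,1.2]],"gripper":[1,1,1,1,1]}' 60; python3 -c "
from workcell import bot
s=bot.observe();print(s['moment'],s['force'],s['tool_rot'])"
```

```text
clock: 8.8
position: [0.5937, -0.2597, 0.1095]
tool_rot: [3.14, -0.001, 0.686]
force: [-2.6, 0.4, 6.2]
grip_width: 0.0125
finger_force: 62.9
[-0.04678647  0.32450011 -0.34222774] [-2.63245679  0.35817549  6.18584341] [ 3.14000565e+00 -8.44681304e-04  6.85895526e-01]
```

```bash
python3 -m crank '{"travel":[[0,0,0],[0,0,0],[0,0,0],[0,0,0],[0,0,0]],"turn":[[0,0,0.4],[0,0,0.6],[0,0,0.6],[0,0,0.6],[0,0,0.6]],"gripper":[1,1,1,1,1]}' 60; python3 -c "
from workcell import bot
s=bot.observe();print(s['moment'],s['force'],s['tool_rot'])"
```

```text
clock: 9.3
position: [0.5937, -0.2597, 0.1094]
tool_rot: [3.14, -0.001, 0.696]
force: [-0.7, -1.0, 5.7]
grip_width: 0.0122
finger_force: 63.3
[ 0.02391695  0.3032783  -0.58361445] [-0.6518479  -0.98749948  5.66493697] [ 3.14004266e+00 -9.13109342e-04  6.96068751e-01]
```

The stop is felt: the moment rises 0.25 N m in 0.6°. I'll back off about 1.5° and lift slowly.

```bash
python3 -m crank '{"travel":[[0,0,0],[0,0,0],[0,0,0.3],[0,0,0.6],[0,0,1]],"turn":[[0,0,-1],[0,0,-1.7],[0,0,-1.7],[0,0,-1.7],[0,0,-1.7]],"gripper":[1,1,1,1,1]}' 60; python3 -c "
from workcell import bot
s=bot.observe();print(s['moment'],s['force'],s['tool_rot'])"
```

```text
clock: 9.8
position: [0.5928, -0.2593, 0.1186]
tool_rot: [-3.141, 0.0, 0.667]
force: [-0.0, 0.6, -2.6]
grip_width: 0.0127
finger_force: 61.4
[ 0.00080531  0.02570333 -0.00548589] [-0.01048338  0.60232649 -2.61217158] [-3.14107332e+00  2.84928117e-04  6.67394228e-01]
```

```bash
python3 -m crank '{"travel":[[0,0,0.8],[0,0,1.8],[0,0,3.5],[0,0,6],[0,0,9]],"turn":[[0,0,0],[0,0,0],[0,0,0],[0,0,0],[0,0,0]],"gripper":[1,1,1,1,1]}' 60; python3 -c "
from workcell import bot
s=bot.observe();print(s['moment'],s['force'],s['tool_rot'])"
```

```text
clock: 10.3
position: [0.5925, -0.2593, 0.2096]
tool_rot: [-3.141, 0.0, 0.667]
force: [0.2, 0.4, -3.5]
grip_width: 0.0127
finger_force: 61.2
[ 0.03726193 -0.0028133  -0.05931087] [ 0.21508583  0.43430366 -3.53289062] [-3.14061203e+00  4.55451556e-04  6.67102980e-01]
```

```bash
python3 -m crank '{"travel":[[0,0.5,0],[0,2.5,0],[0,5.5,0],[0,9.5,0],[0.5,13.5,0]],"turn":[[0,0,0],[0,0,0],[0,0,0],[0,0,0],[0,0,0]],"gripper":[1,1,1,1,1]}' 60
```

```text
clock: 10.8
position: [0.5972, -0.1233, 0.2087]
tool_rot: [-3.141, 0.0, 0.666]
force: [0.3, 0.5, -3.3]
grip_width: 0.0128
finger_force: 61.4
```

```bash
python3 -m crank '{"travel":[[0.2,4,0],[0.4,8,0],[0.6,12,0],[0.8,16,0],[1,20,0]],"turn":[[0,0,0],[0,0,0],[0,0,0],[0,0,0],[0,0,0]],"gripper":[1,1,1,1,1]}' 60
```

```text
clock: 11.3
position: [0.6076, 0.0773, 0.2087]
tool_rot: [-3.142, 0.0, 0.667]
force: [-0.2, 0.1, -5.1]
grip_width: 0.0126
finger_force: 61.4
```

```bash
python3 -m crank '{"travel":[[0.1,4,0],[0.3,7.5,-1],[0.5,9.6,-2.5],[0.5,10.5,-4.5],[0.5,10.6,-6]],"turn":[[0,0,0],[0,0,0],[0,0,0],[0,0,0],[0,0,0]],"gripper":[1,1,1,1,1]}' 60
```

```text
clock: 11.8
position: [0.6122, 0.1832, 0.1474]
tool_rot: [-3.141, 0.001, 0.669]
force: [0.7, 0.4, -3.9]
grip_width: 0.0128
finger_force: 61.3
```

```bash
python3 -m crank '{"travel":[[0,0,-1.5],[0,0,-3],[0,0,-4.5],[0,0,-5.8],[0,0,-6]],"turn":[[0,0,0],[0,0,0],[0,0,0],[0,0,0],[0,0,0]],"gripper":[1,1,1,1,1]}' 60;  python3 - <<'E'
from workcell import bot
import cv2,numpy as np
t=bot.grab_frame("top")["pixels"][:,:,::-1];s=bot.grab_frame("side")["pixels"][:,:,::-1]
o=np.zeros((500,800,3),np.uint8)
o[:,:400]=cv2.resize(t[180:280,190:270],(400,500),interpolation=cv2.INTER_CUBIC)
o[:,400:]=cv2.resize(s[240:340,245:325],(400,500),interpolation=cv2.INTER_CUBIC)
cv2.imwrite("pics/place.png",o)
E
```

```text
clock: 12.3
position: [0.6123, 0.1809, 0.0868]
tool_rot: [-3.141, 0.002, 0.667]
force: [-0.3, -0.1, -3.3]
grip_width: 0.0127
finger_force: 61.2
```

View pics/place.png

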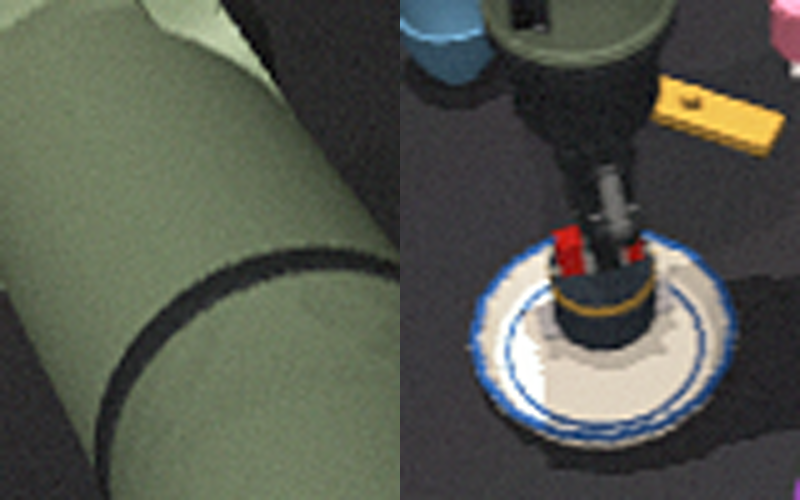

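The cup hangs upright over the dish. Its foot is at about (605,348) in the side inset, 30 mm above the floor by reckoning. I'll shift 2 mm in y and lower it by feel.

```bash
python3 -m crank '{"travel":[[0,0.2,-0.8],[0,0.2,-1.5],[0,0.2,-2],[0,0.2,-2.3],[0,0.2,-2.5]],"turn":[[0,0,0],[0,0,0],[0,0,0],[0,0,0],[0,0,0]],"gripper":[1,1,1,1,1]}' 60
```

```text
clock: 12.9
position: [0.6129, 0.1835, 0.0633]
tool_rot: [-3.142, 0.0, 0.667]
force: [0.9, -0.8, -4.6]
grip_width: 0.0125
finger_force: 61.4
```

```bash
python3 -m crank '{"travel":[[0,0,-0.1],[0,0,-0.2],[0,0,-0.3],[0,0,-0.4],[0,0,-0.4]],"turn":[[0,0,0],[0,0,0],[0,0,0],[0,0,0],[0,0,0]],"gripper":[1,1,1,1,1]}' 60
```

```text
clock: 13.4
position: [0.6129, 0.1835, 0.0595]
tool_rot: [-3.142, 0.0, 0.667]
force: [0.5, 0.8, -4.0]
grip_width: 0.0128
finger_force: 61.4
```

```bash
python3 -m crank '{"travel":[[0,0,-0.1],[0,0,-0.15],[0,0,-0.2],[0,0,-0.2],[0,0,-0.2]],"turn":[[0,0,0],[0,0,0],[0,0,0],[0,0,0],[0,0,0]],"gripper":[1,1,1,1,1]}' 60
```

```text
clock: 13.9
position: [0.6129, 0.1836, 0.0576]
tool_rot: [-3.142, -0.0, 0.667]
force: [0.2, -0.1, -3.7]
grip_width: 0.0127
finger_force: 61.4
```

```bash
python3 -m crank '{"travel":[[0,0,-0.1],[0,0,-0.15],[0,0,-0.15],[0,0,-0.15],[0,0,-0.15]],"turn":[[0,0,0],[0,0,0],[0,0,0],[0,0,0],[0,0,0]],"gripper":[1,1,1,1,1]}' 60
```

```text
clock: 14.4
position: [0.6131, 0.1837, 0.0571]
tool_rot: [3.141, -0.0, 0.667]
force: [-6.3, -2.0, 13.1]
grip_width: 0.0126
finger_force: 63.6
```

```bash
python3 -m crank '{"travel":[[0,0,0.05],[0,0,0.08],[0,0,0.08],[0,0,0.08],[0,0,0.08]],"turn":[[0,0,0],[0,0,0],[0,0,0],[0,0,0],[0,0,0]],"gripper":[1,1,1,1,1]}' 20
```

```text
clock: 14.9
position: [0.613, 0.1836, 0.0571]
tool_rot: [3.142, -0.0, 0.667]
force: [-2.4, 0.1, 5.3]
grip_width: 0.0125
finger_force: 62.6
```

```bash
python3 -m crank '{"travel":[[0,0,0],[0,0,0],[0,0,0],[0,0,0],[0,0,0]],"turn":[[0,0,0],[0,0,0],[0,0,0],[0,0,0],[0,0,0]],"gripper":[0.8,0.75,0.7,0.65,0.6]}' 20
```

```text
clock: 15.4
position: [0.6129, 0.1835, 0.0568]
tool_rot: [-3.142, 0.0, 0.667]
force: [0.2, 0.3, 0.7]
grip_width: 0.0344
finger_force: 0.0
```

```bash
python3 -m crank '{"travel":[[0,0,0.5],[0,0,1.5],[0,0,4],[0,0,8],[0,0,12]],"turn":[[0,0,0],[0,0,0],[0,0,0],[0,0,0],[0,0,0]],"gripper":[0.5,0.5,0.5,0.5,0.5]}' 20
```

```text
clock: 15.9
position: [0.6127, 0.1835, 0.1789]
tool_rot: [-3.141, 0.0, 0.667]
force: [1.2, -0.3, 0.6]
grip_width: 0.043
finger_force: 0.0
```

```bash
python3 -m crank '{"travel":[[0,-4,0],[0,-8,0],[0,-12,0],[0,-16,0],[0,-20,0]],"turn":[[0,0,0],[0,0,0],[0,0,0],[0,0,0],[0,0,0]],"gripper":[0.5,0.5,0.5,0.5,0.5]}' 20;  python3 - <<'E'
from workcell import bot
import cv2,numpy as np
t=bot.grab_frame("top")["pixels"][:,:,::-1];s=bot.grab_frame("side")["pixels"][:,:,::-1]
o=np.zeros((500,800,3),np.uint8)
o[:,:400]=cv2.resize(t[180:280,195:275],(400,500),interpolation=cv2.INTER_CUBIC)
o[:,400:]=cv2.resize(s[240:340,245:325],(400,500),interpolation=cv2.INTER_CUBIC)
cv2.imwrite("pics/end.png",o)
E
```

```text
clock: 16.4
position: [0.6129, -0.018, 0.178]
tool_rot: [3.141, -0.001, 0.667]
force: [1.6, 0.1, -0.1]
grip_width: 0.0426
finger_force: 0.0
```

View pics/end.png

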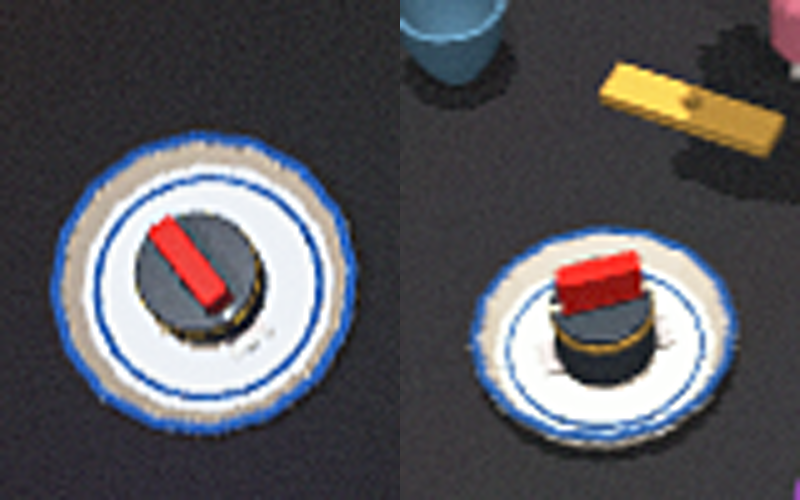

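The cup stands upright with its top at about (200,273). The dish rim spans x 50–356 and y 131–433. I'll check the centring, then hand in.

```bash
python3 - <<'E'
from h import *
f=lambda x,y,z:bp("top",195+x/5-.4,180+y/5-.4,z)
c=f(199,271,.051);d=f(203,282,.021);print(c,d,c-d)
if np.linalg.norm((c-d)[:2])<.008:
    from workcell import bot; print(bot.job_done())
E
```

```text
[0.613 0.181 0.051] [0.6132 0.1834 0.021 ] [-0.0002 -0.0024  0.03  ]
the job is handed in; nothing more can be done
None
```

The cup is off the mill and standing upright in the larger blue-rimmed dish, about 2 mm from its centre by the camera. The button was pressed to its bottom, the cup turned about 55° to its stop, and the job handed in at about 16.5 s.

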